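Counterbalance a jar on the counter balance

ROBOT

A 6-joint arm with a two-finger parallel gripper is mounted at the origin on a cart in front of the work surface, level with it; the furniture and walls round the work are solid. World frame = base frame: x ahead of the robot, y to its left, z up, the work surface at z = 0. Lengths are in m, angles in rad, forces in N, time in s.
With the tool pointing down it reaches from about 0.25 to 0.775 m from the base axis. Payload 4 kg.
Tool frame: the origin (TCP) lies at the very end of the fingers, on their centre line; the grasp point (between the pads) lies 19 mm behind it (robot.tcp_to_grasp is the distance from the TCP to the grasp point, in m); z points along the fingers, y is the line along which they close (so a half turn about z gives the same grasp; the last joint's range is limited). The gripper opens to 94 mm and grips with 3 to 60 N. Pads are 16 mm wide; open, the fingers measure 119 mm over their backs; the gripper's body (75 mm by 177 mm) begins 78 mm behind the grasp point.
Start: joints at [-1.302, 0.087, 1.371, -0, 1.684, -0.103], TCP at [0.2, -0.512, 0.177] pointing down, gripper open.
Joint ranges: [-3.1, 3.1], [-0.76, 2.03], [0.27, 2.55], [-1.08, 4.22], [0.17, 2.65], [-2.57, 2.57]. Speed limits (rad/s): [2.79, 2.79, 3.14, 3.14, 3.14, 3.14].

INTERFACE

Orientations are given as [roll, pitch, yaw] about the fixed x, y, z axes, in that order (R = Rz(yaw) Ry(pitch) Rx(roll)).
In Python, from bench import robot gives the robot as it stands.
- The arm moves only by the shell command python3 nudge.py FILE, which reads ROWS from the file FILE. ROWS is 1 to 20 rows, one to a line, with the numbers parted by spaces; each row has 5 numbers: the finger opening in m, then dx, dy, dz in normalised numbers (1 is 0.5 m), then a turn about the tool's z in normalised numbers (1 is pi rad); each row shifts and turns the commanded pose from where the row before left it, along the tool's axes as they then stand; what a row does not reach is not made up. A row lasts 1/12 s, in which the tool goes at most 0.0417 m and 0.125 rad, less where a joint would pass 70% of its speed; a pose out of reach is approached as far as the arm can. The fingers move at their own pace and stop on an object; the grip force is fixed at half the most. Time passes only in rows, so rows that do not move let the fingers close. It prints the time, the measured TCP pose, the force, the opening and the grip force at its end. No shift or turn number may pass 1 either way. Input that does not fit is refused with a message, and nothing moves.
- robot.get_obs(): the state, without advancing time (a new reading comes with each control period).
- robot.snapshot(name): name is "scene" or "top" or "wrist"; returns a dict with "color" (420x560x3 uint8, blue, green, red), "fx", "fy", "cx", "cy" (pixels), "extrinsics" (4x4, takes a point from world to camera coordinates). Camera axes: x right, y down, z forward; pixel columns grow to the right and rows downward; lengths in m; the calibration is good to about 2 mm. A picture is of the moment at which its call begins. There is no depth.
- robot.close_job(): hands the job in; it is judged then, once.
The state is a dict: "time": time; "joint_positions": joint angles; "qvel": joint speeds; "joint_torque": joint torques, N m; "tool_pos": TCP position; "ee_rot": TCP orientation; "wrist_force": force on the tool from outside, world axes, zero at the start; "wrist_torque": the same for the moment, N m; "width": finger opening in m; "finger_force": force on a finger pad.
Only numpy, scipy, OpenCV 4.12 (cv2) and the standard library are available. Lean on these libraries where they do the work, as an engineer would, in place of code of your own. Each camera call takes 0.05 s, during which the arm holds its last target. There are 200 camera calls.

TASK

A jar stands on one pan of the counter balance. Put the knobbed metal weights onto the balance's other pan, one after another, until the beam floats level; set each one down gently and upright, leave the weights you do not need standing on the worktop, and leave the jars and everything else where they are.

Things in the scene. Friction and masses are not known exactly. Their poses are not given: they have to be found in the camera images.
- balance: white base of an equal-arm counter balance, 110 x 200 mm, fixed to the worktop; origin at the centre of its underside, z up. The beam runs along its y axis, pivoting 75 mm up over the origin; load pan at the +y end, weights pan at the -y end, each 110 mm from the pivot. On the front (-x) a black pointer meets an upright black mark when the beam is level.
- beam (a joint): tilt of the beam in rad: 0 = load pan fully down (start), 0.17 = level, 0.34 = weights pan fully down. Swings freely, settles within about 2 s. While the weights are too light it stays at 0; one weight too few or too many holds it against a stop. Only the total on a pan counts, not where in the pan it stands.
- weight_pan_floor (a point): centre of the inner floor (upper surface) of the steel weights pan, 160 mm across; axes parallel to the base's. Floor flat to 77 mm radius, rim 12 mm higher at 80 mm radius. A linkage keeps the pan horizontal. The floor is 139 mm over the worktop at the start, 120 mm when level, 101 mm when fully down.
- load_pan_floor (a point): centre of the inner floor (upper surface) of the steel load pan, 132 mm across, which carries the jar; 101 mm over the worktop at the start, 120 mm when level.
- weight1: one of four identical turned aluminium weights, 200 g, standing on the worktop to the right of the balance: cylinder 46 mm across, 42 mm high; neck 18 mm across; grip knob 30 mm across from 58 to 76 mm height. Origin at the centre of its underside, z up. Grip it from above by the knob, 66 mm above the origin.
- weight2: one of four identical turned aluminium weights, 200 g, standing on the worktop to the right of the balance: cylinder 46 mm across, 42 mm high; neck 18 mm across; grip knob 30 mm across from 58 to 76 mm height. Origin at the centre of its underside, z up. Grip it from above by the knob, 66 mm above the origin.
- weight3: one of four identical turned aluminium weights, 200 g, standing on the worktop to the right of the balance: cylinder 46 mm across, 42 mm high; neck 18 mm across; grip knob 30 mm across from 58 to 76 mm height. Origin at the centre of its underside, z up. Grip it from above by the knob, 66 mm above the origin.
- weight4: one of four identical turned aluminium weights, 200 g, standing on the worktop to the right of the balance: cylinder 46 mm across, 42 mm high; neck 18 mm across; grip knob 30 mm across from 58 to 76 mm height. Origin at the centre of its underside, z up. Grip it from above by the knob, 66 mm above the origin.
- jar_a: swing-top glass jar 99 x 89 x 98 mm, origin at the centre of its underside, z up. One of the two jars (not always the same) stands on the load pan, the other on a wooden bench 101 mm high. It weighs as much as two or three of the counterweights, to within 2 percent. Not to be handled.
- jar_b: swing-top glass jar 99 x 89 x 102 mm, origin at the centre of its underside, z up. One of the two jars (not always the same) stands on the load pan, the other on a wooden bench 101 mm high. It weighs as much as two or three of the counterweights, to within 2 percent. Not to be handled.
- timer: cream wind-up kitchen timer, 68 mm across, 50 mm high, among the weights; bystander; origin at the centre of its underside.
- lemon: lemon, 78 x 55 x 56 mm, among the weights; bystander; origin at the centre of its underside.

How it is judged:
On the way:
1. a first weight stands upright on the weights pan (((horizontal distance between weight1 and weight_pan_floor below 0.065 m and z of weight1 in the frame of weight_pan_floor between -0.006 and 0.006 m and angle between weight1's own z axis and vertical below 0.15 rad) or (horizontal distance between weight2 and weight_pan_floor below 0.065 m and z of weight2 in the frame of weight_pan_floor between -0.006 and 0.006 m and angle between weight2's own z axis and vertical below 0.15 rad) or (horizontal distance between weight3 and weight_pan_floor below 0.065 m and z of weight3 in the frame of weight_pan_floor between -0.006 and 0.006 m and angle between weight3's own z axis and vertical below 0.15 rad) or (horizontal distance between weight4 and weight_pan_floor below 0.065 m and z of weight4 in the frame of weight_pan_floor between -0.006 and 0.006 m and angle between weight4's own z axis and vertical below 0.15 rad))), for 0.2 s.
At the end, for the whole second after the job is handed in: the beam floats level (joint 0.17 within 0.035 rad) and still; every weight stands upright and still, flat on the weights pan (within 65 mm of its centre) or on the worktop; jars within 50 mm of their start (the weighed one rises with its pan), timer and lemon within 30 mm (value of joint beam between 0.135 and 0.205 rad and velocity of joint beam between -0.05 and 0.05 rad/s and ((horizontal distance between weight1 and weight_pan_floor below 0.065 m and z of weight1 in the frame of weight_pan_floor between -0.006 and 0.006 m and angle between weight1's own z axis and vertical below 0.15 rad) or (height (world z) of weight1 between -0.008 and 0.008 m and angle between weight1's own z axis and vertical below 0.15 rad)) and ((horizontal distance between weight2 and weight_pan_floor below 0.065 m and z of weight2 in the frame of weight_pan_floor between -0.006 and 0.006 m and angle between weight2's own z axis and vertical below 0.15 rad) or (height (world z) of weight2 between -0.008 and 0.008 m and angle between weight2's own z axis and vertical below 0.15 rad)) and ((horizontal distance between weight3 and weight_pan_floor below 0.065 m and z of weight3 in the frame of weight_pan_floor between -0.006 and 0.006 m and angle between weight3's own z axis and vertical below 0.15 rad) or (height (world z) of weight3 between -0.008 and 0.008 m and angle between weight3's own z axis and vertical below 0.15 rad)) and ((horizontal distance between weight4 and weight_pan_floor below 0.065 m and z of weight4 in the frame of weight_pan_floor between -0.006 and 0.006 m and angle between weight4's own z axis and vertical below 0.15 rad) or (height (world z) of weight4 between -0.008 and 0.008 m and angle between weight4's own z axis and vertical below 0.15 rad)) and linear speed of each of weight1, weight2, weight3, weight4 below 0.03 m/s and distance of each of jar_a, jar_b from where it was at the start of the episode below 0.05 m and distance of each of timer, lemon from where it was at the start of the episode below 0.03 m); the robot touches nothing.
It fails at once if a jar is shifted more than 50 mm or tipped (the weighed jar may rise up to 40 mm with its pan) (distance of any of jar_a, jar_b from where it was at the start of the episode above 0.05 m or angle between any of jar_a, jar_b's own z axis and vertical above 0.25 rad).
It fails at once if a bystander is moved more than 30 mm (distance of any of timer, lemon from where it was at the start of the episode above 0.03 m).
It fails at once if a weight is dropped (falls faster than 0.6 m/s, about 18 mm of free fall, with no finger on it) ((linear speed of weight1 above 0.6 m/s and contact force between weight1 and the fingers below 0.01 N) or (linear speed of weight2 above 0.6 m/s and contact force between weight2 and the fingers below 0.01 N) or (linear speed of weight3 above 0.6 m/s and contact force between weight3 and the fingers below 0.01 N) or (linear speed of weight4 above 0.6 m/s and contact force between weight4 and the fingers below 0.01 N)).
It also fails if it takes over 72 s, if anything falls off the work surface, if the arm or the gripper's body presses on something with over 40 N, if the wrist force passes 120 N, or if a joint passes its speed limit or range.

## Working session

There is one attempt and no reset: what is moved stays moved. The work goes in short steps, Python scripts to look and compute and a shell command to move; the robot and the scene stay as the last step left them, time stands still between calls to the robot, and variables do not carry over. Pictures are saved under pics/ and viewed, at most 10 in all, crops included, and the job is handed in when it is done.

```bash
ls; mkdir -p pics
python3 - <<'E'
from bench import robot
import cv2,numpy as np
o=robot.get_obs();print(o['time'],o['tool_pos'],o['ee_rot'],o['width'])
for n in("scene","top"):
    s=robot.snapshot(n);cv2.imwrite(f"pics/{n}0.png",s['color']);print(n,s['fx'],s['cx'],s['cy'],np.round(s['extrinsics'],3).tolist())
E
```

```text
bench.py
nudge.py
pics
0.0 [ 0.19965617 -0.51183881  0.17553028] [-3.13943073e+00 -2.07307799e-04  3.71842469e-01] 0.09386993227583952
scene 479.4364915330405 278.5561534583414 209.32574517748614 [[-0.787, -0.616, 0.026, 0.485], [-0.296, 0.34, -0.893, 0.181], [0.541, -0.71, -0.45, 1.225], [0.0, 0.0, 0.0, 1.0]]
top 387.2778778821341 271.8271519530556 205.11028741674454 [[-0.01, -1.0, -0.022, 0.219], [-0.981, 0.014, -0.196, 0.46], [0.196, 0.019, -0.98, 1.005], [0.0, 0.0, 0.0, 1.0]]
```

View pics/top0.png

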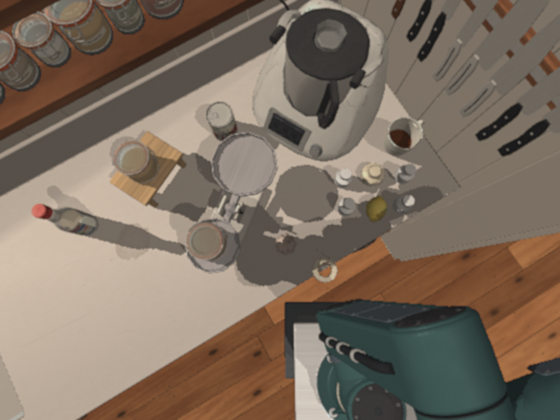

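View pics/scene0.png

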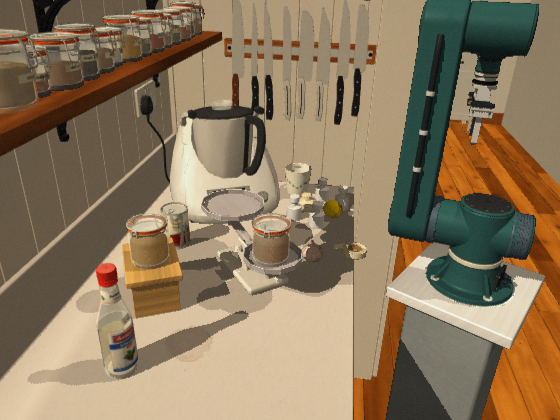

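The top view shows the weights pan at (244,164) and the load pan with its jar at (210,240). The weights are near (344,177), (347,206), (405,173) and (406,201), with the timer at (372,173) and the lemon at (376,208). A food processor stands close beside the pan.

```bash
cat > h.py <<'E'
from bench import robot
import cv2,numpy as np
def ray(s,u,v,z):
    E=np.array(s['extrinsics']);R,t=E[:3,:3],E[:3,3];c=-R.T@t
    d=R.T@np.array([(u-s['cx'])/s['fx'],(v-s['cy'])/s['fy'],1]);return c+d*(z-c[2])/d[2]
def proj(s,p):
    E=np.array(s['extrinsics']);q=E[:3,:3]@np.array(p)+E[:3,3];return q[0]/q[2]*s['fx']+s['cx'],q[1]/q[2]*s['fy']+s['cy']
E
python3 - <<'E'
from h import *
s=robot.snapshot("top");im=s['color']
c=cv2.resize(im[140:240,200:430],None,fx=3.4,fy=3.4,interpolation=cv2.INTER_CUBIC);cv2.imwrite("pics/crop1.png",c)
for n,u,v,z in [("w",344,175,.076),("w",347,204,.076),("w",405,171,.076),("w",407,200,.076),("timer",372,173,.05),("lemon",376,208,.03),("pan",244,164,.151),("lpan",211,244,.11)]:
    print(n,np.round(ray(s,u,v,z),3))
E
```

```text
w [0.537 0.019 0.076]
w [0.457 0.015 0.076]
w [ 0.545 -0.144  0.076]
w [ 0.466 -0.143  0.076]
timer [ 0.548 -0.062  0.05 ]
lemon [ 0.454 -0.072  0.03 ]
pan [0.548 0.28  0.151]
lpan [0.353 0.366 0.11 ]
```

View pics/crop1.png

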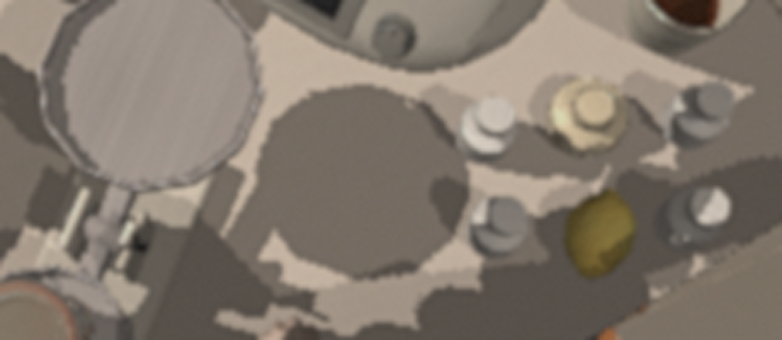

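Run:
```python
from h import *
s=robot.snapshot("top");t=robot.snapshot("scene")
print(np.round(-s['extrinsics'][:3,:3].T@s['extrinsics'][:3,3],3),np.round(-t['extrinsics'][:3,:3].T@t['extrinsics'][:3,3],3))
f=lambda c:(c[0]/3.4+200,c[1]/3.4+140)
for n,c,z in [("w1",(494,116),.076),("w2",(505,217),.076),("w3",(713,101),.076),("w4",(711,205),.076),("timer",(588,116),.04),("lemon",(600,233),.03),("pan",(150,83),.151)]:
    p=ray(s,*f(c),z);print(n,np.round(p,3),np.round(proj(t,p)),round(np.degrees(np.arctan2(p[1],p[0])),1))
for n,u,v,z in [("panelfree",388,243,0),("corner",460,185,0),("edge",320,282,0),("cup",325,270,.0),("thing",285,240,.03),("lid",328,45,.3),("basefront",325,159,0),("basefront",325,159,.1),("mug",403,135,.05)]:
    print(n,np.round(ray(s,u,v,z),3))
# stereo: processor lid and panel
def tri(a,b):
    P=[np.array([[q['fx'],0,q['cx']],[0,q['fy'],q['cy']],[0,0,1]])@np.array(q['extrinsics'])[:3] for q in(s,t)]
    X=cv2.triangulatePoints(P[0],P[1],np.array(a,float),np.array(b,float)).ravel();return X[:3]/X[3]
print("lid centre",tri((328,35),(224,105)),"jarload lid",tri((208,240),(271,226)),"pan",tri((244,164.4),(233,204)))
cv2.imwrite("pics/two.png",np.vstack([cv2.resize(t['color'][150:290,270:400],(520,560)[::1],interpolation=cv2.INTER_CUBIC)]))
```

```text
[0.257 0.193 1.08 ] [-0.228  1.107  0.7  ]
w1 [0.539 0.016 0.076] [296. 196.] 1.7
w2 [0.458 0.011 0.076] [319. 203.] 1.4
w3 [ 0.549 -0.156  0.076] [324. 179.] -15.9
w4 [ 0.465 -0.148  0.076] [344. 186.] -17.7
timer [ 0.548 -0.067  0.04 ] [308. 197.] -7.0
lemon [ 0.453 -0.073  0.03 ] [334. 208.] -9.2
pan [0.547 0.28  0.151] [235. 201.] 27.1
panelfree [ 0.361 -0.107  0.   ]
corner [ 0.523 -0.321  0.   ]
edge [0.257 0.085 0.   ]
cup [0.289 0.07  0.   ]
thing [0.369 0.179 0.03 ]
lid [0.775 0.08  0.3  ]
basefront [0.607 0.059 0.   ]
basefront [0.574 0.071 0.1  ]
mug [ 0.657 -0.155  0.05 ]
lid centre [0.77577681 0.08023007 0.32837526] jarload lid [0.35752192 0.36244872 0.17943631] pan [0.55087507 0.28171177 0.1425076 ]
```

View pics/two.png

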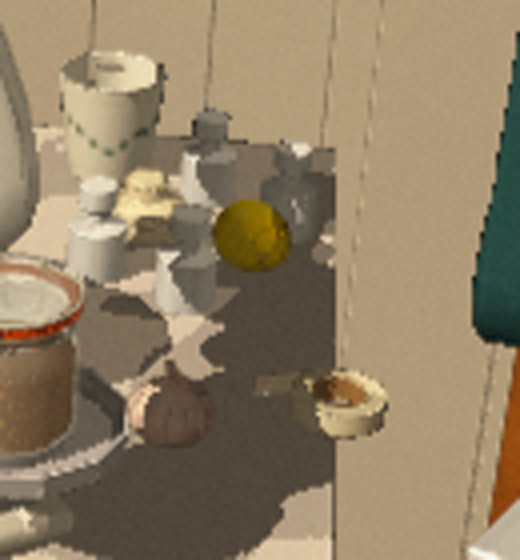

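The crop shows a tall panel on the right side of the worktop, between the robot's start and the two far weights. I'll retract first, then swing round the panel end at about (0.31..0.36, -0.14..-0.11).

The rows are not in the units I measure in: shifts go in shares of 0.5 m and turns go in shares of pi rad. I convert before sending: -0.0346 m / 0.5 = -0.0692, 0.0014 m / 0.5 = 0.0028, 0.124 rad / 3.1416 = 0.0395.

```bash
echo '0.06 0.0028 -0.0692 0 0
0.06 0.0028 -0.0692 0 0
0.06 0.0028 -0.0692 0 0
0.06 0.0028 -0.0692 0 0
0.06 0.0028 -0.0692 0 0
0.06 0.0028 -0.0692 0 0
0.06 0.0028 -0.0692 0 0
0.06 0.0028 -0.0692 0 0
0.06 0 0 0 0.0395
0.06 0 0 0 0.0395
0.06 0 0 0 0.0395
0.06 0 0 0 0' > next.json && python3 nudge.py next.json; python3 -c "
from bench import robot
o=robot.get_obs();print(o['ee_rot'],o['joint_positions'])"
```

```text
time: 1.25
tool_pos: [0.1096, -0.2503, 0.1769]
ee_rot: [3.14, -0.0, -0.002]
wrist_force: [0.3, 0.4, -0.2]
width: 0.0602
finger_force: 0.0
[ 3.14029395e+00 -2.39182786e-04 -2.20207509e-03] [-1.36660681e+00 -5.70220369e-01  1.89170159e+00 -3.30471697e-05
  1.81879128e+00  2.06383611e-01]
```

To row units: -0.0325 m / 0.5 = -0.065, -0.0305 m / 0.5 = -0.061.

```bash
echo '0.06 0.06 -0.047 0 0
0.06 0.06 -0.047 0 0
0.06 0.06 -0.047 0 0
0.06 0.03 -0.065 0 0
0.06 0.03 -0.065 0 0
0.06 0.03 -0.065 0 0
0.06 0.03 -0.065 0 0
0.06 0.02 -0.061 0 0
0.06 0.02 -0.061 0 0
0.06 0 0 0 0' > next.json && python3 nudge.py next.json
python3 - <<'E'
from h import *
print(robot.get_obs()['joint_positions'])
s=robot.snapshot("wrist");cv2.imwrite("pics/wr1.png",s['color'])
t=robot.snapshot("top");cv2.imwrite("pics/top1.png",t['color'])
for p in [(.539,.016,.076),(.458,.011,.076),(.549,-.156,.076),(.465,-.148,.076),(.361,-.107,0),(.31,-.14,0)]: print(np.round(proj(s,p)))
E
```

```text
time: 2.08
tool_pos: [0.2802, 0.0165, 0.1766]
ee_rot: [-3.139, -0.0, 0.017]
wrist_force: [-0.0, 0.2, -0.2]
width: 0.0603
finger_force: 0.0
[-0.14826347 -0.54960802  1.88131075  0.00300284  1.81030441  1.40666184]
[ 279. -160.]
[283. -29.]
[ 529. -173.]
[498. -36.]
[396. 112.]
[423. 163.]
```

View pics/wr1.png

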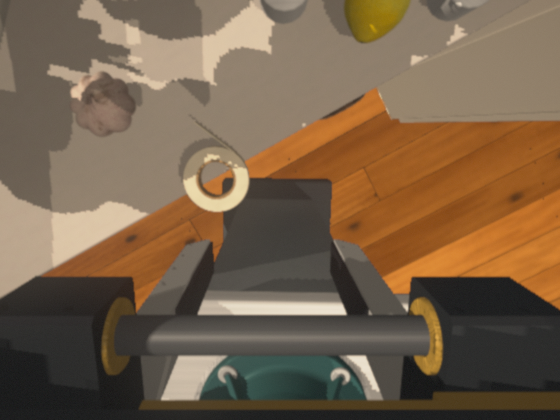

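The wrist view confirms the panel end near pixels (377,90) to (395,122), with the cup at (216,180) and w2 at the top edge near (285,5). I'll advance for a closer look.

To row units: 0.03 m / 0.5 = 0.06, 0.017 rad / 3.1416 = 0.0054.

```bash
echo '0.06 0.06 0 0 0.0054
0.06 0.06 0 0 0
0.06 0.06 0 0 0
0.06 0 0 0 0
0.06 0 0 0 0' > next.json && python3 nudge.py next.json
python3 - <<'E'
from h import *
s=robot.snapshot("wrist");cv2.imwrite("pics/wr2.png",s['color'])
for p in [(.539,.016,.076),(.458,.011,.076),(.549,-.156,.076),(.465,-.148,.076),(.361,-.107,0)]: print(np.round(proj(s,p)))
E
```

```text
time: 2.6
tool_pos: [0.3697, 0.008, 0.1758]
ee_rot: [3.141, 0.003, -0.02]
wrist_force: [-0.0, 0.0, 0.7]
width: 0.0602
finger_force: 0.0
[256. -17.]
[266.  96.]
[489. -37.]
[466.  83.]
[380. 195.]
```

View pics/wr2.png

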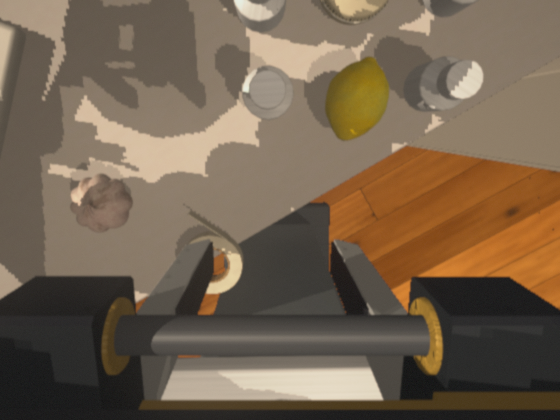

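The wrist view shows the w2 knob at (267,89), the w4 knob at (465,79), the lemon at (357,100), the w1 base at (260,5) and the panel's end at (408,147).

Run:
```python
from h import *
s=robot.snapshot("wrist");t=robot.snapshot("top")
print(robot.get_obs()['tool_pos'],robot.get_obs()['ee_rot'])
print("w2",ray(s,267,89,.076),"w4",ray(s,465,79,.076),"panel",ray(s,408,147,0),ray(s,408,147,.2),"lemon",ray(s,357,100,.03))
E=s['extrinsics'];print("cam",-E[:3,:3].T@E[:3,3])
```

```text
[0.36894659 0.00884365 0.17678356] [ 3.14127697e+00  6.26214151e-05 -1.91839038e-02]
w2 [0.46293157 0.00996958 0.076     ] w4 [ 0.46752564 -0.14668516  0.076     ] panel [ 0.40993782 -0.13285597  0.        ] [ 0.42386253 -0.06006758  0.2       ] lemon [ 0.45566035 -0.07215168  0.03      ]
cam [0.43666698 0.00686487 0.38390969]
```

To row units: 0.031 m / 0.5 = 0.062, 0.03 m / 0.5 = 0.06, -0.019 rad / 3.1416 = -0.006.

```bash
echo '0.05 0 0 0 -0.006
0.05 0.062 -0.0012 0 0
0.05 0.062 -0.0012 0 0
0.05 0.06 -0.001 0.04 0
0.05 0 0 0.04 0
0.05 0 0 0 0
0.05 0 0 0 0
0.05 0 0 0 0' > next.json && python3 nudge.py next.json
python3 - <<'E'
from h import *
o=robot.get_obs();print(o['tool_pos'],o['ee_rot'],o['joint_positions'])
E
```

```text
time: 3.42
tool_pos: [0.4615, 0.0117, 0.1381]
ee_rot: [3.141, -0.002, 0.002]
wrist_force: [-0.1, -0.0, -0.1]
width: 0.0499
finger_force: 0.0
[0.46148866 0.01167218 0.13813072] [ 3.14128973e+00 -1.93605659e-03  2.02107371e-03] [-9.75393064e-02 -1.02273592e-01  1.63516795e+00 -1.09058655e-04
  1.60674172e+00  1.47123221e+00]
```

To row units: 0.023 m / 0.5 = 0.046, 0.022 m / 0.5 = 0.044.

```bash
echo '0.05 0 0 0.046 0
0.05 0 0 0.046 0
0.05 0 0 0.046 0
0.05 0 0 0.044 0
0.05 0 0 0 0
0.02 0 0 0 0
0.02 0 0 0 0
0.02 0 0 0 0
0.02 0 0 0 0
0.02 0 0 0 0
0.02 0 0 0 0
0.02 0 0 -0.02 0
0.02 0 0 -0.04 0
0.02 0 0 0 0
0.02 0 0 0 0' > next.json && python3 nudge.py next.json
```

```text
time: 4.67
tool_pos: [0.4628, 0.0119, 0.0769]
ee_rot: [3.142, -0.003, 0.002]
wrist_force: [0.1, 0.1, -1.2]
width: 0.02
finger_force: 0.0
```

Run:
```python
from h import *
s=robot.snapshot("wrist");t=robot.snapshot("scene");u=robot.snapshot("top")
a=cv2.resize(s['color'],(400,300));b=cv2.resize(t['color'][160:250,270:390],(400,300),interpolation=cv2.INTER_CUBIC);c=cv2.resize(u['color'][140:260,310:470],(400,300),interpolation=cv2.INTER_CUBIC)
cv2.imwrite("pics/m1.png",np.vstack([np.hstack([a,b]),np.hstack([c,c*0])]))
print(proj(s,(.463,.012,.096)))
```

```text
(np.float64(270.9578727979432), np.float64(250.94955904039134))
```

View pics/m1.png

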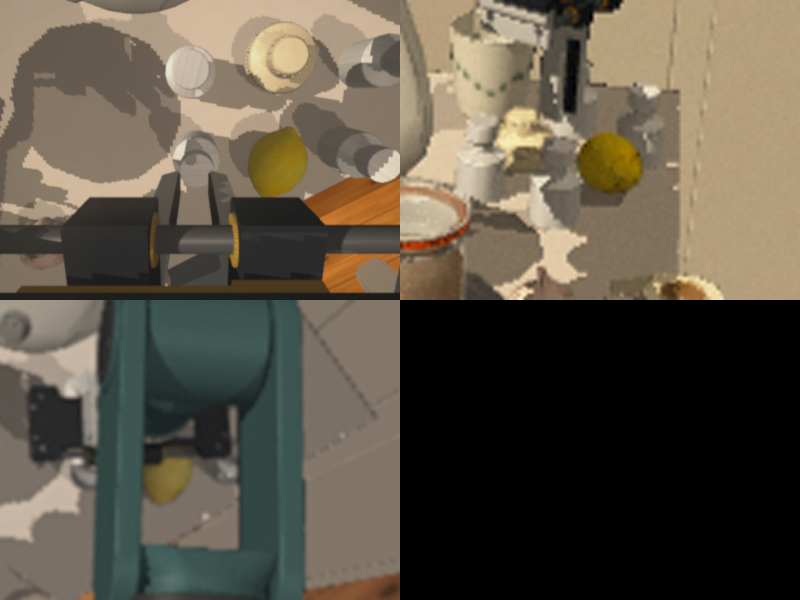

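The gripper missed: w2 still stands on the worktop with its knob ahead of the closed fingers, at about wrist pixel (279,214).

Run:
```python
from h import *
s=robot.snapshot("wrist")
print(robot.get_obs()['tool_pos'],robot.get_obs()['joint_positions'])
print("w2",ray(s,279,214,.076),"w2b",ray(s,274,222,.042),"w1",ray(s,267,98,.076),"timer",ray(s,403,77,.05),"lemon",ray(s,389,225,.03))
print("fx",s['fx'],s['cx'],s['cy'],"cam",-s['extrinsics'][:3,:3].T@s['extrinsics'][:3,3],"fwd",s['extrinsics'][2,:3])
for z in(.077,.096):print(proj(s,(.4628,.0119,z)))
g=cv2.resize(s['color'][150:350,160:380],None,fx=3,fy=3,interpolation=cv2.INTER_CUBIC);cv2.imwrite("pics/g.png",g)
```

```text
[0.46089202 0.01193928 0.07452575] [-9.72039169e-02 -6.67129885e-02  1.73043161e+00  3.41619922e-05
  1.48000989e+00  1.47177447e+00]
w2 [0.47744135 0.00751669 0.076     ] w2b [0.46348126 0.01013267 0.042     ] w1 [0.54145943 0.01442421 0.076     ] timer [ 0.55531692 -0.06629373  0.05      ] lemon [ 0.45827098 -0.07156753  0.03      ]
fx 368.9495014619379 271.57380471132404 211.04635426095018 cam [0.52838532 0.01186229 0.28240658] fwd [-2.31897506e-01 -2.90660307e-04 -9.72740182e-01]
(np.float64(271.3249617336975), np.float64(238.7821540204042))
(np.float64(271.28871452388825), np.float64(249.66181097057725))
```

View pics/g.png

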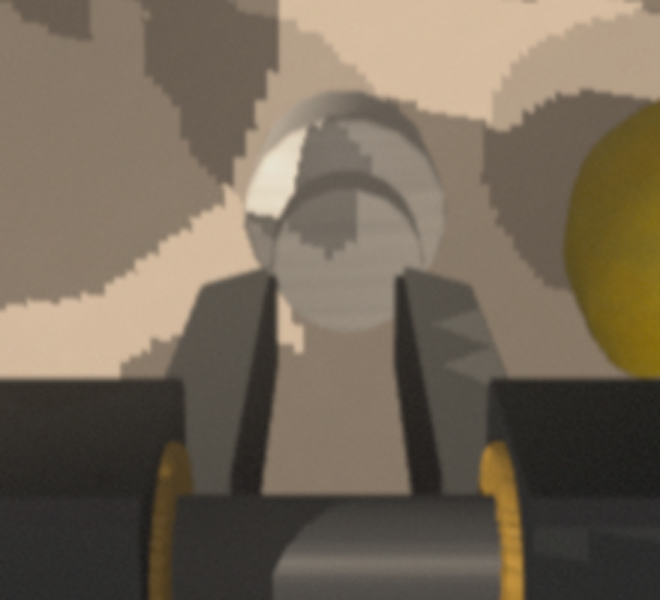

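The crop shows w2 upright with its knob at about (276,236), right under the fingertips. The fingers most likely closed too late and the lift came first. I'll lift, reopen, descend and close, then check the grip before lifting.

To row units: -0.02 m / 0.5 = -0.04.

```bash
echo '0.02 0 0 -0.04 0
0.05 0 0 0 0
0.05 0 0 0 0
0.05 0 0 0 0
0.05 0 0 0 0
0.05 0 0 0 0
0.05 0 0 0 0' > next.json && python3 nudge.py next.json
python3 - <<'E'
from h import *
s=robot.snapshot("wrist")
print("w2",ray(s,275.7,236,.076)); o=robot.get_obs();print(o['tool_pos'],o['width'],o['wrist_force'])
g=cv2.cvtColor(s['color'],cv2.COLOR_BGR2GRAY)
c=cv2.HoughCircles(cv2.GaussianBlur(g,(5,5),0)[160:290,200:350],cv2.HOUGH_GRADIENT,1,15,param1=60,param2=14,minRadius=20,maxRadius=40)
for x,y,r in (c[0][:4] if c is not None else []): print(x+200,y+160,r,ray(s,x+200,y+160,.076),ray(s,x+200,y+160,.042))
E
```

```text
time: 5.45
tool_pos: [0.4613, 0.0118, 0.0949]
ee_rot: [-3.142, 0.001, 0.002]
wrist_force: [0.4, 0.2, 0.3]
width: 0.0495
finger_force: 0.0
w2 [0.45818394 0.00898031 0.076     ]
[0.4614047  0.01182469 0.09511204] 0.049953817315189476 [-0.04462849  0.39235022 -0.11843739]
273.5 214.5 30.5 [0.47239941 0.01044829 0.076     ] [0.46397751 0.01024788 0.042     ]
276.5 198.5 22.1 [0.48273268 0.0086089  0.076     ] [0.47586033 0.00813265 0.042     ]
273.5 230.5 22.4 [0.46185555 0.01040705 0.076     ] [0.45185253 0.01020046 0.042     ]
```

To row units: 0.024 m / 0.5 = 0.048, 0.0015 m / 0.5 = 0.003.

```bash
echo '0.05 0.002 0.003 0.048 0
0.05 0 0 0.048 0
0.05 0 0 0 0
0.05 0 0 0 0
0 0 0 0 0
0 0 0 0 0
0 0 0 0 0
0 0 0 0 0
0 0 0 0 0' > next.json && python3 nudge.py next.json; echo '0 0 0 0 0
0 0 0 0 0
0 0 0 0 0' > next.json && python3 nudge.py next.json
```

```text
time: 6.25
tool_pos: [0.4633, 0.0103, 0.0485]
ee_rot: [3.141, -0.002, 0.002]
wrist_force: [-0.4, -0.1, -0.2]
width: 0.0202
finger_force: 0.0
time: 6.5
tool_pos: [0.4627, 0.0103, 0.0477]
ee_rot: [3.141, -0.0, 0.002]
wrist_force: [-0.0, -0.3, -1.1]
width: 0.0014
finger_force: 0.0
```

Nothing was gripped, as the fingers closed to 1 mm. I'll look now, while they are still down.

Run:
```python
from h import *
s=robot.snapshot("wrist");t=robot.snapshot("scene")
a=cv2.resize(s['color'][100:340,110:430],(400,300),interpolation=cv2.INTER_CUBIC)
b=cv2.resize(t['color'][155:245,270:390],(400,300),interpolation=cv2.INTER_CUBIC)
g=cv2.resize(cv2.cvtColor(t['color'],4+2)[170:230,285:365],(800,600),interpolation=cv2.INTER_CUBIC)
a2=cv2.resize(s['color'][150:270,200:360],(400,300),interpolation=cv2.INTER_CUBIC)
b2=cv2.resize(t['color'][170:230,290:370],(400,300),interpolation=cv2.INTER_CUBIC)
cv2.imwrite("pics/m2.png",np.vstack([np.hstack([a,b]),np.hstack([a2,b2])]))
print("tip wrist",proj(s,(.4628,.0103,.048)),"tip scene",proj(t,(.4628,.0103,.048)))
```

```text
tip wrist (np.float64(271.21984982825035), np.float64(240.54034503557006)) tip scene (np.float64(316.77268685400446), np.float64(210.7834571295634))
```

View pics/m2.png

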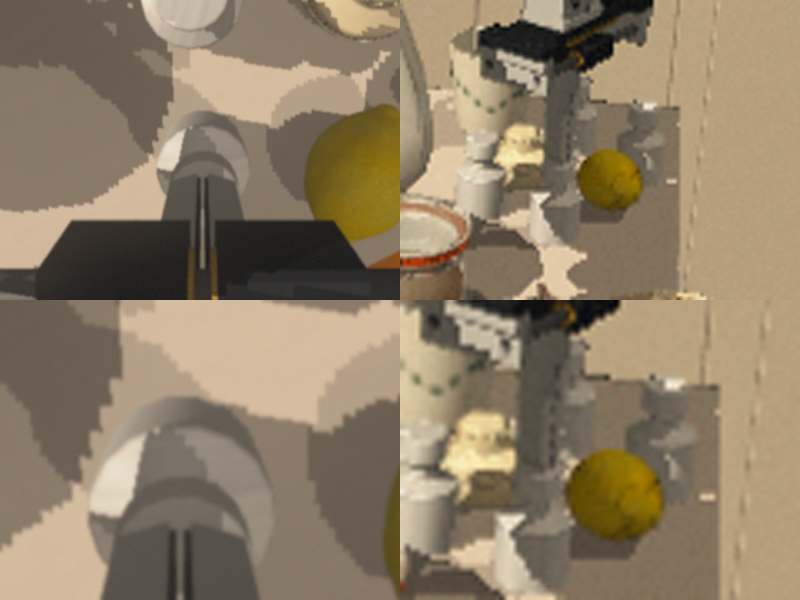

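The scene view shows the fingertips ending on top of w2's knob, at about row 204.5. The reported TCP would put them at row 210.8. The gap between the tips in the wrist view (42 px for 20 mm) also puts them about 30 mm nearer the camera. So the physical fingertips sit about 30 mm above the reported TCP, and I'll grip correspondingly lower.

The rows are not in the units I measure in: shifts go in shares of 0.5 m and turns go in shares of pi rad. I convert before sending: -0.005 m / 0.5 = -0.01.

```bash
echo '0.05 0 0 -0.01 0
0.05 0 0 0 0
0.05 0 0 0 0
0.05 0 0 0 0
0.05 0 0 0 0
0.05 0 0 0 0
0.05 0 0 0 0' > next.json && python3 nudge.py next.json && echo '0.05 0 0 0.018 0
0.05 0 0 0.018 0
0.05 0 0 0.018 0
0.05 0 0 0 0
0.05 0 0 0 0' > next.json && python3 nudge.py next.json
```

```text
time: 7.18
tool_pos: [0.4626, 0.0103, 0.0526]
ee_rot: [3.142, 0.0, 0.002]
wrist_force: [-0.4, -0.6, 0.5]
width: 0.0437
finger_force: 0.0
time: 7.6
tool_pos: [0.4616, 0.0104, 0.0242]
ee_rot: [-3.141, 0.003, 0.002]
wrist_force: [0.1, 0.2, 0.4]
width: 0.0498
finger_force: 0.0
```

To row units: 0.007 m / 0.5 = 0.014.

```bash
echo '0.05 0 0 0.014 0
0.05 0 0 0 0
0.05 0 0 0 0
0.02 0 0 0 0
0.02 0 0 0 0
0.02 0 0 0 0
0.02 0 0 0 0
0.02 0 0 0 0
0.02 0 0 0 0' > next.json && python3 nudge.py next.json
```

```text
time: 8.35
tool_pos: [0.463, 0.0102, 0.0189]
ee_rot: [3.141, -0.001, 0.002]
wrist_force: [0.5, -0.7, 0.4]
width: 0.0295
finger_force: 30.0
```

w2 is gripped at width 29.5 mm with 30 N, so the weight's underside is at reported z minus 0.019. I'll lift it and carry it to the +y spot of the pan.

To row units: -0.035 m / 0.5 = -0.07, -0.0307 m / 0.5 = -0.0614.

```bash
echo '0.02 0 0 -0.02 0
0.02 0 0 -0.06 0
0.02 0 0 -0.07 0
0.02 0 0 -0.07 0
0.02 0 0 -0.07 0
0.02 0 0 -0.07 0
0.02 0.0172 -0.0614 0 0
0.02 0.0172 -0.0614 0 0
0.02 0.0172 -0.0614 0 0
0.02 0.0172 -0.0614 0 0
0.02 0.0172 -0.0614 0 0
0.02 0.0172 -0.0614 0 0
0.02 0.0172 -0.0614 0 0
0.02 0.0172 -0.0614 0 0
0.02 0.0172 -0.0614 0 0
0.02 0.0172 -0.0614 0 0
0.02 0 0 0 0
0.02 0 0 0 0
0.02 0 0 0 0' > next.json && python3 nudge.py next.json
python3 - <<'E'
from h import *
o=robot.get_obs();print(o['joint_positions'])
s=robot.snapshot("wrist");t=robot.snapshot("top");cv2.imwrite("pics/top2.png",t['color']);cv2.imwrite("pics/wr3.png",s['color'])
# pan rim: edge fit in wrist view would need a look; check predicted extent
for a in np.arange(0,6.28,1.05): print(np.round(proj(s,(.549+.08*np.cos(a),.281+.08*np.sin(a),.151))),end=' ')
E
```

```text
time: 9.93
tool_pos: [0.5478, 0.317, 0.1982]
ee_rot: [3.14, 0.001, 0.002]
wrist_force: [0.1, 0.1, -1.9]
width: 0.0292
finger_force: 30.0
[ 4.35402599e-01  2.73331956e-01  1.11287412e+00 -7.01267771e-04
  1.75706389e+00  2.00414835e+00]
[326. 102.] [223. 162.] [226. 271.] [319. 320.] [414. 270.] [423. 161.]
```

To row units: 0.01 m / 0.5 = 0.02, 0.006 m / 0.5 = 0.012.

```bash
echo '0.02 0 0 0.02 0
0.02 0 0 0.02 0
0.02 0 0 0.02 0
0.02 0 0 0.012 0
0.02 0 0 0 0
0.02 0 0 0 0' > next.json && python3 nudge.py next.json && echo '0.02 0 0 0.004 0
0.02 0 0 0 0' > next.json && python3 nudge.py next.json && echo '0.02 0 0 0.002 0
0.02 0 0 0 0' > next.json && python3 nudge.py next.json
```

```text
time: 10.53
tool_pos: [0.5477, 0.317, 0.1615]
ee_rot: [3.141, 0.002, 0.002]
wrist_force: [-0.2, 0.1, -2.6]
width: 0.0288
finger_force: 30.0
time: 10.7
tool_pos: [0.5484, 0.3176, 0.1609]
ee_rot: [-3.141, -0.001, 0.002]
wrist_force: [-0.6, -0.2, -2.0]
width: 0.0296
finger_force: 30.0
time: 10.87
tool_pos: [0.5483, 0.3176, 0.1599]
ee_rot: [-3.141, -0.001, 0.002]
wrist_force: [0.3, 0.2, -2.3]
width: 0.0295
finger_force: 30.0
```

To row units: 0.001 m / 0.5 = 0.002.

```bash
echo '0.02 0 0 0.002 0
0.02 0 0 0 0' > next.json && python3 nudge.py next.json && echo '0.02 0 0 0.002 0
0.02 0 0 0 0' > next.json && python3 nudge.py next.json && echo '0.02 0 0 0.002 0
0.02 0 0 0 0' > next.json && python3 nudge.py next.json
```

```text
time: 11.03
tool_pos: [0.5482, 0.3175, 0.1586]
ee_rot: [3.142, -0.0, 0.002]
wrist_force: [-0.3, 0.2, -1.6]
width: 0.0294
finger_force: 30.0
time: 11.2
tool_pos: [0.5483, 0.3175, 0.1578]
ee_rot: [-3.142, -0.0, 0.002]
wrist_force: [0.1, 0.8, -1.6]
width: 0.0292
finger_force: 30.0
time: 11.37
tool_pos: [0.5484, 0.3175, 0.1572]
ee_rot: [-3.141, -0.001, 0.002]
wrist_force: [0.3, -0.3, 1.2]
width: 0.0293
finger_force: 30.0
```

Contact is felt at reported z 0.157. I'll release and back off upward.

To row units: -0.03 m / 0.5 = -0.06, -0.02 m / 0.5 = -0.04.

```bash
echo '0.046 0 0 0 0
0.046 0 0 0 0
0.046 0 0 0 0
0.046 0 0 0 0
0.046 0 0 -0.04 0
0.046 0 0 -0.06 0
0.046 0 0 0 0' > next.json && python3 nudge.py next.json
python3 - <<'E'
from h import *
s=robot.snapshot("wrist");cv2.imwrite("pics/wr4.png",s['color']);t=robot.snapshot("scene");cv2.imwrite("pics/sc4.png",t['color'])
g=cv2.GaussianBlur(cv2.cvtColor(s['color'],cv2.COLOR_BGR2GRAY),(5,5),0)
z=.215
print(proj(s,(.5484,.3175,z)))
c=cv2.HoughCircles(g[130:300,200:350],cv2.HOUGH_GRADIENT,1,15,param1=60,param2=14,minRadius=18,maxRadius=45)
for x,y,r in (c[0][:4] if c is not None else []): print(x+200,y+130,r,ray(s,x+200,y+130,z),ray(s,x+200,y+130,.181))
E
```

```text
time: 11.95
tool_pos: [0.5504, 0.3185, 0.2132]
ee_rot: [-3.137, -0.01, 0.002]
wrist_force: [1.8, 0.3, 2.2]
width: 0.0462
finger_force: 0.0
(np.float64(272.97190377817134), np.float64(244.70723982079377))
264.5 225.5 42.2 [0.56003746 0.32245365 0.215     ] [0.55092376 0.32325367 0.181     ]
272.5 246.5 26.6 [0.54729646 0.31777318 0.215     ] [0.53608753 0.3178035  0.181     ]
283.5 232.5 44.4 [0.55586567 0.31139806 0.215     ] [0.54606593 0.31038    0.181     ]
246.5 200.5 36.6 [0.57476543 0.33271183 0.215     ] [0.56807373 0.3351988  0.181     ]
```

To row units: 0.0303 m / 0.5 = 0.0606, -0.0075 m / 0.5 = -0.015.

```bash
echo '0.046 -0.015 0.0606 0 0
0.046 -0.015 0.0606 0 0
0.046 -0.015 0.0606 0 0
0.046 -0.015 0.0606 0 0
0.046 0 0.0606 0 0
0.046 0 0.0606 0 0
0.046 0 0.0606 0 0
0.046 0.014 0.0606 0.04 0
0.046 0.014 0.0606 0.04 0
0.046 0.014 0.0606 0.04 0
0.046 0 0 0.04 0
0.046 0 0 0.04 0
0.046 0 0 0 0
0.046 0 0 0 0
0.046 0 0 0 0' > next.json && python3 nudge.py next.json
python3 - <<'E'
from h import *
s=robot.snapshot("wrist");cv2.imwrite("pics/wr5.png",s['color']);o=robot.get_obs();print(o['tool_pos'],o['ee_rot'])
g=cv2.GaussianBlur(cv2.cvtColor(s['color'],cv2.COLOR_BGR2GRAY),(5,5),0);z=.076
print(proj(s,(.54,.015,z)))
c=cv2.HoughCircles(g[130:300,200:350],cv2.HOUGH_GRADIENT,1,10,param1=60,param2=14,minRadius=15,maxRadius=45)
for x,y,r in (c[0][:5] if c is not None else []): print(x+200,y+130,r,ray(s,x+200,y+130,z),ray(s,x+200,y+130,.042))
E
```

```text
time: 13.3
tool_pos: [0.5398, 0.0147, 0.107]
ee_rot: [3.142, -0.0, 0.002]
wrist_force: [-0.2, 0.6, 0.6]
width: 0.0461
finger_force: 0.0
[0.54042327 0.01476495 0.10787981] [ 3.14133261e+00 -2.02273097e-03  2.55272920e-03]
(np.float64(270.8249495061292), np.float64(226.05203281159936))
270.5 208.5 29.2 [0.55209795 0.01524882 0.076     ] [0.54431591 0.01532624 0.042     ]
271.5 218.5 20.5 [0.54524055 0.01456286 0.076     ] [0.53648282 0.01454268 0.042     ]
280.5 202.5 40.0 [0.55619289 0.00864041 0.076     ] [0.54899349 0.00777756 0.042     ]
273.5 194.5 22.8 [0.56156164 0.0132971  0.076     ] [0.55512612 0.01309683 0.042     ]
246.5 169.5 20.8 [0.57798322 0.03087218 0.076     ] [0.57388422 0.03317254 0.042     ]
```

```bash
echo '0.046 0.008 0 0.04 0
0.046 0 0 0.04 0
0.046 0 0 0.04 0
0.046 0 0 0.04 0
0.046 0 0 0.018 0
0.046 0 0 0 0
0.046 0 0 0 0
0.02 0 0 0 0
0.02 0 0 0 0
0.02 0 0 0 0
0.02 0 0 0 0
0.02 0 0 0 0
0.02 0 0 0 0' > next.json && python3 nudge.py next.json
```

```text
time: 14.43
tool_pos: [0.545, 0.0145, 0.0193]
ee_rot: [3.142, -0.003, 0.002]
wrist_force: [0.1, 0.8, 6.4]
width: 0.0296
finger_force: 30.0
```

To row units: -0.035 m / 0.5 = -0.07, -0.0308 m / 0.5 = -0.0616.

```bash
echo '0.02 0 0 -0.02 0
0.02 0 0 -0.06 0
0.02 0 0 -0.07 0
0.02 0 0 -0.07 0
0.02 0 0 -0.07 0
0.02 0 0 -0.07 0
0.02 -0.007 -0.0616 0 0
0.02 -0.007 -0.0616 0 0
0.02 -0.007 -0.0616 0 0
0.02 -0.007 -0.0616 0 0
0.02 -0.007 -0.0616 0 0
0.02 -0.007 -0.0616 0 0
0.02 -0.007 -0.0616 0 0
0.02 -0.007 -0.0616 0 0
0.02 0 0 0 0
0.02 0 0 0 0
0.02 0 0 0 0
0.02 0 0 0 0' > next.json && python3 nudge.py next.json && echo '0.02 0 0 0.02 0
0.02 0 0 0.02 0
0.02 0 0 0.02 0
0.02 0 0 0.01 0
0.02 0 0 0 0
0.02 0 0 0 0' > next.json && python3 nudge.py next.json
```

```text
time: 15.93
tool_pos: [0.5153, 0.2596, 0.1973]
ee_rot: [3.141, 0.001, 0.0]
wrist_force: [0.2, -1.2, -2.2]
width: 0.0295
finger_force: 30.0
time: 16.43
tool_pos: [0.5149, 0.2604, 0.1617]
ee_rot: [3.141, 0.002, 0.001]
wrist_force: [0.3, -0.2, -2.5]
width: 0.0291
finger_force: 30.0
```

To row units: 0.002 m / 0.5 = 0.004.

```bash
echo '0.02 0 0 0.004 0
0.02 0 0 0 0' > next.json && python3 nudge.py next.json && echo '0.02 0 0 0.002 0
0.02 0 0 0 0' > next.json && python3 nudge.py next.json && echo '0.02 0 0 0.002 0
0.02 0 0 0 0' > next.json && python3 nudge.py next.json && echo '0.02 0 0 0.002 0
0.02 0 0 0 0' > next.json && python3 nudge.py next.json
```

```text
time: 16.6
tool_pos: [0.5155, 0.2609, 0.1609]
ee_rot: [-3.141, -0.001, 0.002]
wrist_force: [-0.3, -0.1, -1.5]
width: 0.0292
finger_force: 30.0
time: 16.77
tool_pos: [0.5154, 0.2609, 0.1599]
ee_rot: [-3.141, -0.001, 0.002]
wrist_force: [-0.5, -0.9, -1.7]
width: 0.0291
finger_force: 30.0
time: 16.93
tool_pos: [0.5153, 0.2608, 0.1586]
ee_rot: [3.142, -0.0, 0.002]
wrist_force: [0.5, -0.3, -1.5]
width: 0.0296
finger_force: 30.0
time: 17.1
tool_pos: [0.5153, 0.2608, 0.1576]
ee_rot: [3.142, -0.0, 0.002]
wrist_force: [0.1, 0.4, -0.5]
width: 0.0291
finger_force: 30.0
```

To row units: 0.001 m / 0.5 = 0.002.

```bash
echo '0.02 0 0 0.002 0
0.02 0 0 0 0' > next.json && python3 nudge.py next.json && echo '0.02 0 0 0.002 0
0.02 0 0 0 0
0.02 0 0 0 0' > next.json && python3 nudge.py next.json
```

```text
time: 17.27
tool_pos: [0.5154, 0.2608, 0.1567]
ee_rot: [3.142, -0.0, 0.002]
wrist_force: [1.1, 0.4, -1.8]
width: 0.0291
finger_force: 30.0
time: 17.52
tool_pos: [0.5154, 0.2607, 0.1557]
ee_rot: [3.141, -0.0, 0.002]
wrist_force: [0.2, 0.8, -0.5]
width: 0.0294
finger_force: 30.0
```

To row units: 0.001 m / 0.5 = 0.002.

```bash
echo '0.02 0 0 0.002 0
0.02 0 0 0.002 0
0.02 0 0 0 0' > next.json && python3 nudge.py next.json && echo '0.02 0 0 0.002 0
0.02 0 0 0.002 0
0.02 0 0 0 0' > next.json && python3 nudge.py next.json && echo '0.02 0 0 0.002 0
0.02 0 0 0.002 0
0.02 0 0 0 0
0.02 0 0 0 0' > next.json && python3 nudge.py next.json
```

```text
time: 17.77
tool_pos: [0.5153, 0.2607, 0.1534]
ee_rot: [3.141, 0.0, 0.002]
wrist_force: [1.3, -0.4, -0.8]
width: 0.0289
finger_force: 30.0
time: 18.02
tool_pos: [0.5152, 0.2608, 0.1514]
ee_rot: [3.141, 0.0, 0.002]
wrist_force: [0.0, -0.7, -0.5]
width: 0.0293
finger_force: 30.0
time: 18.35
tool_pos: [0.5152, 0.2608, 0.1495]
ee_rot: [3.141, 0.0, 0.002]
wrist_force: [0.1, 0.1, -1.2]
width: 0.0294
finger_force: 30.0
```

The pan is sinking with the weight under little force, which points to a two-weight jar. I'll follow it down towards level and release there.

To row units: 0.002 m / 0.5 = 0.004, 0.001 m / 0.5 = 0.002.

```bash
echo '0.02 0 0 0.004 0
0.02 0 0 0.004 0
0.02 0 0 0.004 0
0.02 0 0 0.004 0
0.02 0 0 0.002 0
0.02 0 0 0 0
0.02 0 0 0 0' > next.json && python3 nudge.py next.json
python3 - <<'E'
from h import *
t=robot.snapshot("scene");cv2.imwrite("pics/sc6.png",t['color'])
a=cv2.imread("pics/sc4.png");b=t['color']
# shift of load jar between pictures (rows)
T=cv2.cvtColor(a,6)[212:266,248:294];r=cv2.matchTemplate(cv2.cvtColor(b,6)[190:280,240:302],T,cv2.TM_CCOEFF_NORMED);print(cv2.minMaxLoc(r)[1::2],"unmoved would be (8,22)")
p=(.355,.365);print([proj(t,(*p,z)) for z in(.101,.120)])
E
```

```text
time: 18.93
tool_pos: [0.5153, 0.2608, 0.1406]
ee_rot: [3.142, 0.0, 0.002]
wrist_force: [-0.2, -1.1, 0.4]
width: 0.0291
finger_force: 30.0
(0.8395479917526245, (8, 16)) unmoved would be (8,22)
[(np.float64(271.181319963308), np.float64(256.55820248433884)), (np.float64(271.33878352343095), np.float64(249.55607101849876))]
```

The load jar has risen 6 px, and level would be about 7. Now I release.

To row units: -0.04 m / 0.5 = -0.08, 0.035 m / 0.5 = 0.07.

```bash
echo '0.046 0 0 0 0
0.046 0 0 0 0
0.046 0 0 0 0
0.046 0 0 0 0
0.046 0 0 -0.02 0
0.046 0 0 -0.06 0
0.046 0 0 -0.08 0
0.046 -0.04 0 -0.06 0
0.046 -0.06 0.06 0 0
0.046 -0.06 0.06 0 0
0.046 -0.04 0.07 0 0
0.046 0 0.07 0 0
0.046 0 0.06 0 0
0.046 0 0.06 0 0
0.046 0 0 0 0
0.046 0 0 0 0
0.046 0 0 0 0
0.046 0 0 0 0
0.046 0 0 0 0
0.046 0 0 0 0' > next.json && python3 nudge.py next.json; echo '0.046 0 0 0 0
0.046 0 0 0 0
0.046 0 0 0 0
0.046 0 0 0 0
0.046 0 0 0 0
0.046 0 0 0 0
0.046 0 0 0 0
0.046 0 0 0 0
0.046 0 0 0 0
0.046 0 0 0 0
0.046 0 0 0 0
0.046 0 0 0 0' > next.json && python3 nudge.py next.json
python3 - <<'E'
from h import *
t=robot.snapshot("scene");u=robot.snapshot("top")
a=cv2.imread("pics/sc4.png");b=t['color']
T=cv2.cvtColor(a,6)[212:266,248:294];r=cv2.matchTemplate(cv2.cvtColor(b,6)[190:280,240:302],T,cv2.TM_CCOEFF_NORMED);print(cv2.minMaxLoc(r)[1::2])
A=cv2.resize(b[150:300,180:380],(400,300),interpolation=cv2.INTER_CUBIC);B=cv2.resize(u['color'][110:275,170:390],(400,300),interpolation=cv2.INTER_CUBIC)
C=cv2.resize(b[205:295,220:340],(400,300),interpolation=cv2.INTER_CUBIC);D=cv2.resize(a[205:295,220:340],(400,300),interpolation=cv2.INTER_CUBIC)
cv2.imwrite("pics/fin.png",np.vstack([np.hstack([A,B]),np.hstack([C,D])]))
E
```

```text
time: 20.65
tool_pos: [0.4167, 0.0726, 0.2506]
ee_rot: [-3.142, 0.0, 0.004]
wrist_force: [0.7, 0.6, 1.0]
width: 0.0459
finger_force: 0.0
time: 21.65
tool_pos: [0.4167, 0.0717, 0.2507]
ee_rot: [3.142, -0.0, 0.002]
wrist_force: [-0.6, 0.4, -0.1]
width: 0.0461
finger_force: 0.0
(0.8227196931838989, (8, 15))
```

View pics/fin.png

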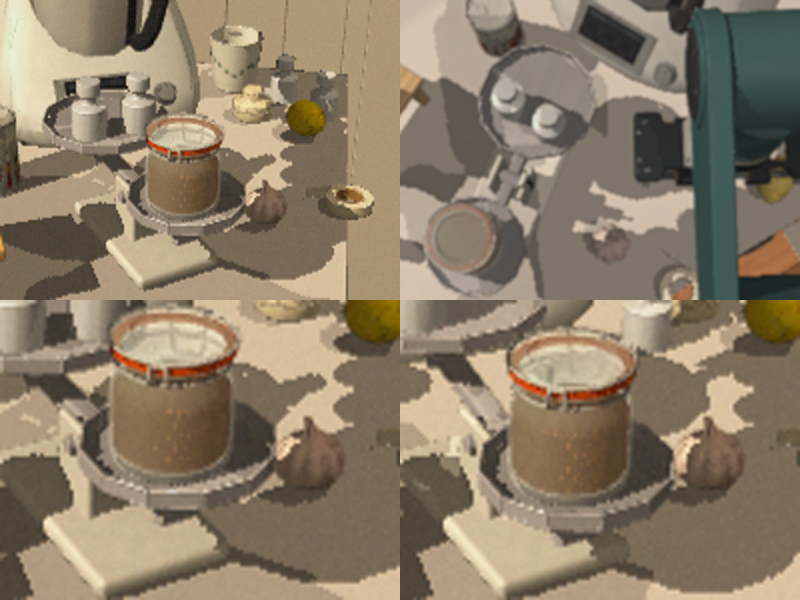

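Both weights stand upright in the pan. The load jar has risen 7 px, which is the 19 mm expected at level, and the timer, the lemon and the two spare weights are where they were. I'll do a last stillness check and hand in.

```bash
echo '0.046 0 0 0 0
0.046 0 0 0 0
0.046 0 0 0 0
0.046 0 0 0 0
0.046 0 0 0 0
0.046 0 0 0 0
0.046 0 0 0 0
0.046 0 0 0 0
0.046 0 0 0 0
0.046 0 0 0 0
0.046 0 0 0 0
0.046 0 0 0 0' > next.json && python3 nudge.py next.json | head -1
python3 - <<'E'
from h import *
t=robot.snapshot("scene");a=cv2.imread("pics/sc4.png")
T=cv2.cvtColor(a,6)[212:266,248:294];r=cv2.matchTemplate(cv2.cvtColor(t['color'],6)[190:280,240:302],T,cv2.TM_CCOEFF_NORMED);m=cv2.minMaxLoc(r)[1::2];print(m)
if m[1]==(8,15): print(robot.close_job())
E
```

```text
time: 22.75
(0.8232185244560242, (8, 15))
the job is handed in; nothing more can be done
None
```

The job is handed in: two weights stand upright on the weights pan, the beam measures level and still (the jar rose about 19 mm), and nothing else was moved; the hand-in call returned no verdict.

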